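Test the keys along a clarinet joint

ROBOT

A 6-joint arm with a two-finger parallel gripper is mounted at the origin on the work surface. World frame = base frame: x ahead of the robot, y to its left, z up, the work surface at z = 0. Lengths are in m, angles in degrees, forces in N, time in s.
With the tool pointing down it reaches from about 0.425 to 0.95 m from the base axis. Payload 14.7 kg.
Tool frame: the origin (TCP) lies midway between the tips of the shut fingers; the grasp point (between the pads) lies 19 mm behind it; z points along the fingers, y is the line along which they close (so a half turn about z gives the same grasp; the last joint's range is limited). The gripper opens to 85 mm and grips with 20 to 120 N. Pads are 22 mm wide; open, the fingers measure 114 mm over their backs; the gripper's body (76 mm by 85 mm) begins 54 mm behind the grasp point. The pads swing forward as they close: fully open they stand 13 mm farther back than shut.
Start: joints at [-79.217, 27.513, 91.461, -0, 61.026, -2.67], TCP at [0.151, -0.632, 0.231] pointing down, gripper open.
Joint ranges: [-157.49, 157.49], [-46.99, 117.5], [13.45, 153.17], [-89.5, 269.5], [5.16, 153.95], [-167.48, 167.48]. Speed limits (degrees/s): [108.29, 108.29, 136.94, 172.46, 172.46, 172.46].

INTERFACE

Orientations are given as [roll, pitch, yaw] about the fixed x, y, z axes, in that order (R = Rz(yaw) Ry(pitch) Rx(roll)).
In Python, from workcell import telemetry, imaging, ctrl gives the robot as it stands. The module is installed in compiled form; this text tells all that it offers.
- The arm moves only by the shell command python3 -m pendant 'ROWS' [FORCE]. ROWS is JSON, a list of rows, each a list of 7 numbers: the turn, a rotation vector about the tool's x, y, z in units of pi/2 rad (1.0 is pi/2 rad), then the shift along the tool's x, y, z in units of 20 mm (1.0 is 20 mm), then the closure, from 0 (fully open) to 1 (shut). A call has 1 to 12 rows; each row shifts and turns the commanded pose from where the row before left it, along the tool's axes as they then stand; what a row does not reach is not made up. A row lasts 1/8 s, in which the tool goes at most 62.5 mm and 10.7 degrees, less where a joint would pass 70% of its speed; a pose out of reach is approached as far as the arm can. A call with a number of a shift or a turn outside -1 to 1 is refused whole. A call with a gripper value outside its range is refused whole. The fingers move at their own pace and stop on an object; FORCE is the grip in N (left out, the last holds). Time passes only in rows, so rows that do not move let the fingers close. It gives the time, the measured TCP pose, the force, the opening and the grip force at its end, in the units of the state.
- telemetry.sense(): the state, without advancing time (a new reading comes with each control period).
- imaging.snapshot(name): name is "side" or "top"; returns (picture, depth): 480x640x3 uint8, red, green, blue; 480x640 float32, m along the optical axis (not along the pixel's ray), 0 where there is no reading.
- imaging.camera_params(name): a dict with "vertical_fov" (degrees; the focal length in pixels is half the picture's height over the tangent of half this angle, whatever the lens; pixels are square), "cx", "cy" (the principal point, pixels), "k1" (the pictures are not rectified: a ray, as slopes to the right and down, at radius r is drawn at 1 + k1 r^2 times it, then the intrinsics apply), "cam_to_world" (4x4, takes a point from camera to world coordinates). Camera axes: x right, y up, looking along -z (the intrinsics and any distortion apply to the point x, -y, -z); pixel columns grow to the right and rows downward; lengths in m; the calibration is good to about 2 mm. A picture is of the moment at which its call begins. camera_params takes no time and is no camera call.
- ctrl.finish_job(): hands the job in; it is judged then, once.
The state is a dict: "clock": time; "joint_pos": joint angles; "qvel": joint speeds; "joint_efforts": joint torques, N m; "eef_pos": TCP position; "tool_rot": TCP orientation; "ft_force": force on the tool from outside, world axes, zero at the start; "wrist_torque": the same for the moment, N m; "grip_width": finger opening in m; "grip_force": force on a finger pad.
Only numpy, scipy, OpenCV 4.12 (cv2) and the standard library are available. Lean on these libraries where they do the work, as an engineer would, in place of code of your own. Each camera call takes 0.05 s, during which the arm holds its last target. There are 200 camera calls.

TASK

The clarinet lower joint in the cradle has just had its springs refitted. With the fingertips, trace along its row of four keys from the thin corked tenon end to the wide ringed socket end, gently pressing each key down until its pad shuts and letting it spring up before passing to the next, and keep the fingertips low over the row on the way from key to key, no more than about 3 cm above the key tops. Leave the joint lying in its cradle without lifting or shifting it, leave everything else on the bench undisturbed, and finish with the hand clear.

Things in the scene. Friction and masses are not known exactly. Their poses are not given: they have to be found in the camera images.
- lower_joint: loose black clarinet lower joint, 0.26 kg, body 29 mm thick, lying in a cradle, underside 24 mm above the bench. Origin on its bottom line, mid length; z up; x runs from the thin corked tenon end (23 mm thick, x = -127 mm) to the wide metal-ringed socket end (37 mm, x = 125 mm). Row of four round key cups on top, tops 43.5 mm above the origin; hinge tubes lie 15 mm lower, on +y
- cradle: fixed wooden cradle under the joint, board 280 x 90 x 10 mm with two saddles up to 40 mm above the bench; origin under its centre, x along the joint towards the socket end. The bench round it is level at z = 0.
- key1_top (a point): centre of the flat top of the first key, nearest the tenon end: a round metal cup 18 mm across, 49 mm along the row from its neighbours (and up to 6 mm aside of them); z up. Moves with the cup.
- key1 (a joint): how far the first key, nearest the tenon end, is pressed straight down: 0 at rest, 0.006 m when the pad is fully shut on a hard stop. Its spring pushes back with 1 N at the start and 3 N fully down and raises it when let go.
- key2_top (a point): centre of the flat top of the second key from the tenon end: a round metal cup 18 mm across, 49 mm along the row from its neighbours (and up to 6 mm aside of them); z up. Moves with the cup.
- key2 (a joint): how far the second key from the tenon end, is pressed straight down: 0 at rest, 0.006 m when the pad is fully shut on a hard stop. Its spring pushes back with 1 N at the start and 3 N fully down and raises it when let go.
- key3_top (a point): centre of the flat top of the third key from the tenon end: a round metal cup 18 mm across, 49 mm along the row from its neighbours (and up to 6 mm aside of them); z up. Moves with the cup.
- key3 (a joint): how far the third key from the tenon end, is pressed straight down: 0 at rest, 0.006 m when the pad is fully shut on a hard stop. Its spring pushes back with 1 N at the start and 3 N fully down and raises it when let go.
- key4_top (a point): centre of the flat top of the fourth key, nearest the socket end: a round metal cup 18 mm across, 49 mm along the row from its neighbours (and up to 6 mm aside of them); z up. Moves with the cup.
- key4 (a joint): how far the fourth key, nearest the socket end, is pressed straight down: 0 at rest, 0.006 m when the pad is fully shut on a hard stop. Its spring pushes back with 1 N at the start and 3 N fully down and raises it when let go.
- gap12 (a point): point midway between keys 1 and 2 along the joint, at the height of the resting key tops; nothing is there, the fingertips pass over it
- gap23 (a point): point midway between keys 2 and 3 along the joint, at the height of the resting key tops; nothing is there, the fingertips pass over it
- gap34 (a point): point midway between keys 3 and 4 along the joint, at the height of the resting key tops; nothing is there, the fingertips pass over it
- barrel: cracked black hard-rubber barrel, an upright tube 33 mm across, 64 mm tall; origin at the centre of its underside. Loose bystander, leave alone.
- vial: small cobalt glass vial, 24 mm across, 56 mm tall; origin at the centre of its underside. Loose bystander, leave alone.
- bridge_key: tarnished nickel bridge key lying flat, about 70 by 35 mm, 8 mm high; origin underneath near its middle. Loose bystander, leave alone.
- pad_tin: flat round metal tin, 52 mm across, 24 mm tall; origin at the centre of its underside. Loose bystander, leave alone.
- cork_block: cork block 60 x 35 x 22 mm; origin at the centre of its underside. Loose bystander, leave alone.
- mouthpiece_cap: bright metal mouthpiece cap, 34 mm across, 63 mm tall; origin at the centre of its underside. Loose bystander, leave alone.
- mallet: small wooden mallet lying down, 200 mm long; origin underneath it. Loose bystander, leave alone.

How it is judged:
By the outcome, as a careful person would: the job done as asked, in the order asked, and still so for the second after the job is handed in, with the robot touching nothing.
It also fails if it takes over 43 s, if anything falls off the work surface, if the arm or the gripper's body presses on something with over 40 N, if the wrist force passes 120 N, or if a joint passes its speed limit or range.

## Working session

There is one attempt and no reset: what is moved stays moved. The work goes in short steps, Python scripts to look and compute and a shell command to move; the robot and the scene stay as the last step left them, time stands still between calls to the robot, and variables do not carry over. Pictures are saved under pics/ and viewed, at most 10 in all, crops included, and the job is handed in when it is done.

```bash
mkdir -p pics
python3 - <<'E'
from workcell import telemetry, imaging
import cv2, json
print(telemetry.sense())
for n in("top","side"):
    p,d=imaging.snapshot(n); cv2.imwrite(f"pics/{n}0.png",p[:,:,::-1])
    c=imaging.camera_params(n); print(n,c)
    import numpy as np; np.savez(f"{n}0.npz",p=p,d=d,**c)
E
```

```text
{'clock': 0.0, 'joint_pos': array([-7.92166291e+01,  2.75499239e+01,  9.14951392e+01,  1.06194041e-04,
        6.10281301e+01, -2.67046661e+00]), 'qvel': array([-0.06195885, -0.05818728,  0.02920137,  0.06037789, -0.058071  ,
        0.10753841]), 'joint_efforts': array([-7.72750180e-03, -9.50663424e+01, -4.30203795e+01, -7.09649685e-04,
        1.20680529e-02,  5.98868411e-06]), 'eef_pos': array([ 0.15116334, -0.63172543,  0.2306626 ]), 'tool_rot': array([-1.79926891e+02, -3.50292156e-03,  1.34537838e+01]), 'ft_force': array([-0.5139019 ,  0.41250701,  0.32362216]), 'wrist_torque': array([-0.01291145, -0.02409773,  0.01184167]), 'grip_force': 0.0, 'grip_width': 0.08552707008220467}
top {'vertical_fov': 51.7660908639475, 'cx': 319.55412875825124, 'cy': 237.90877308070523, 'k1': -0.07819183568725294, 'cam_to_world': array([[ 0.0177714 ,  0.98840498, -0.1507971 ,  0.377808  ],
       [-0.99943027,  0.01323264, -0.03104878, -0.00847292],
       [-0.02869332,  0.15126297,  0.98807703,  1.04784586],
       [ 0.        ,  0.        ,  0.        ,  1.        ]])}
side {'vertical_fov': 49.69844777773692, 'cx': 323.4411805989204, 'cy': 246.09384096798004, 'k1': -0.020958892791811134, 'cam_to_world': array([[ 0.96083259,  0.1718625 , -0.21740291,  0.26187867],
       [-0.27703602,  0.57529117, -0.76960452, -0.96065327],
       [-0.00719618,  0.79968954,  0.6003706 ,  0.83510538],
       [ 0.        ,  0.        ,  0.        ,  1.        ]])}
```

View pics/top0.png

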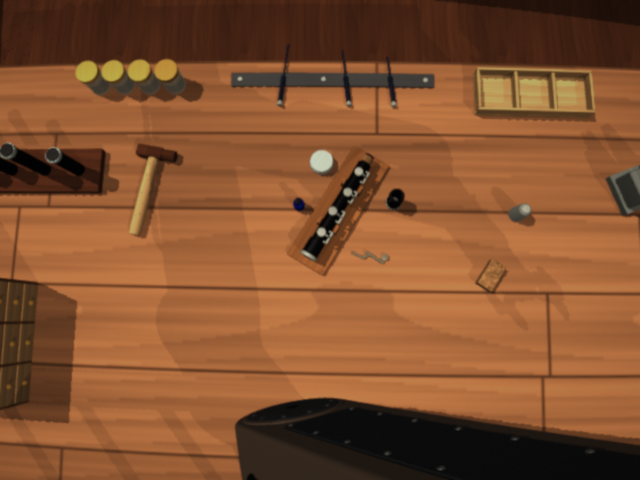

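View pics/side0.png

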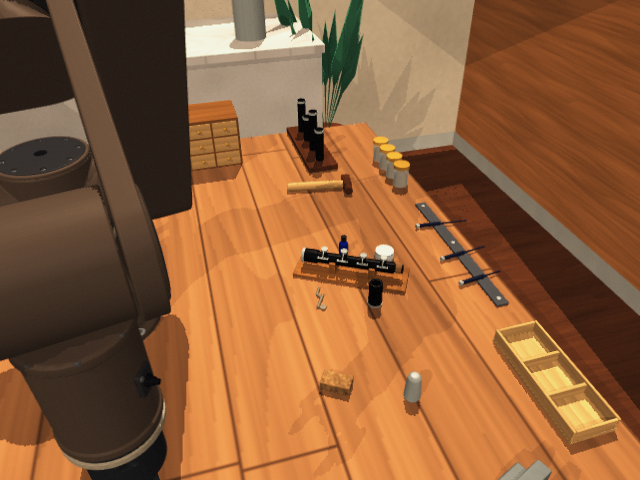

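The top view shows the joint from its tenon at about (371,157) to its ringed socket at about (310,255). The keys are near (359,172), (347,191), (333,211) and (322,232). In the side view the socket is at the left, (305,255), and the tenon at the right, (403,268).

Run:
```python
import cv2,numpy as np
t=cv2.imread("pics/top0.png")[145:280,280:410]; s=cv2.imread("pics/side0.png")[230:300,290:420]
t=cv2.resize(t,None,fx=4.4,fy=4.4,interpolation=cv2.INTER_CUBIC); s=cv2.resize(s,None,fx=6,fy=6,interpolation=cv2.INTER_CUBIC)
cv2.imwrite("pics/tc.png",t);cv2.imwrite("pics/sc.png",s)
```

```text
(no output)
```

View pics/tc.png

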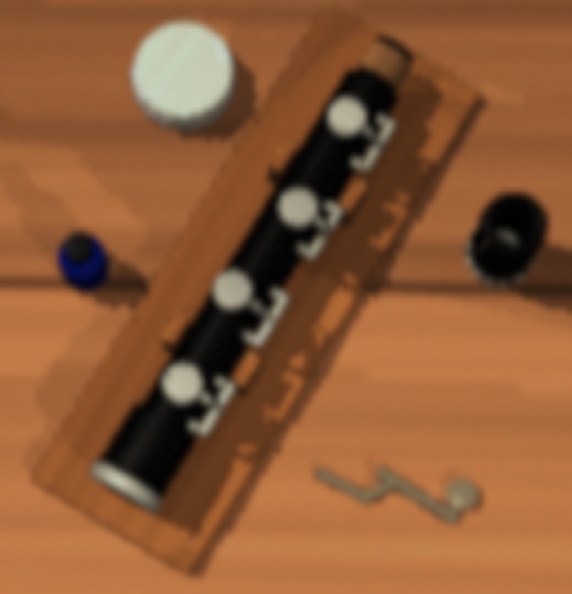

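View pics/sc.png

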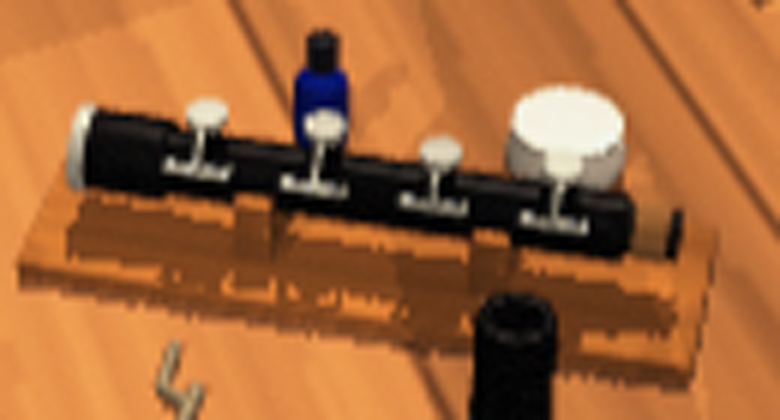

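Key centres in the crops, listed K1 to K4:
- **Top:** (346,116), (297,207), (232,290), (183,383)
- **Side:** (562,162), (441,152), (327,125), (207,112)

Next I triangulate these and compare with the depth readings.

```bash
cat > cam.py <<'E'
import numpy as np
from scipy.optimize import brentq
def ray(c,u,v):
    f=240/np.tan(np.radians(c['vertical_fov'])/2)
    d=np.array([u-c['cx'],v-c['cy']])/f; rd=np.hypot(*d)
    r=brentq(lambda r:r*(1+c['k1']*r*r)-rd,0,1.2); d=d*(r/rd)
    return c['cam_to_world'][:3,3],c['cam_to_world'][:3,:3]@np.array([d[0],-d[1],-1])
def tri(a,b):
    (o,d),(p,e)=a,b; s,t=np.linalg.lstsq(np.c_[d,-e],p-o,rcond=None)[0]
    x,y=o+s*d,p+t*e; return (x+y)/2,np.linalg.norm(x-y)
def at_z(r,z): o,d=r; return o+d*(z-o[2])/d[2]
E
python3 - <<'E'
import numpy as np
from cam import *
np.set_printoptions(precision=4,suppress=True)
T=np.load("top0.npz");S=np.load("side0.npz")
tc=np.array([(346,116),(297,207),(232,290),(183,383)],float); sc=np.array([(562,162),(441,152),(327,125),(207,112)],float)
tc=(tc+.5)/4.4-.5+[280,145]; sc=(sc+.5)/6-.5+[290,230]
P=[]
for a,b in zip(tc,sc):
    ra,rb=ray(T,*a),ray(S,*b); x,e=tri(ra,rb); P.append(at_z(ra,.0675))
    dt=T['d'][int(round(a[1])),int(round(a[0]))]; ds=S['d'][int(round(b[1])),int(round(b[0]))]
    print(x,'miss',round(e,4),'topdepth',ra[0]+dt*ra[1],'sidedepth',rb[0]+ds*rb[1],'top@z',at_z(ra,.0675),'side@z',at_z(rb,.0675))
P=np.array(P);print(np.linalg.norm(np.diff(P,axis=0),axis=1),np.linalg.norm(P[3]-P[0]))
ends=[at_z(ray(T,*((np.array(q)+.5)/4.4-.5+[280,145])),z)for q,z in(((388,60),.05),((127,487),.055))]
print(ends); d=(ends[1]-ends[0])[:2];print('axis yaw',np.degrees(np.arctan2(d[1],d[0])), 'keys',np.degrees(np.arctan2(*(P[3]-P[0])[[1,0]])))
E
```

```text
[ 0.6677 -0.0545  0.0646] miss 0.0006 topdepth [ 0.667  -0.0544  0.0679] sidedepth [ 0.6653 -0.0592  0.0685] top@z [ 0.6671 -0.0545  0.0675] side@z [ 0.6658 -0.058   0.0675]
[ 0.6242 -0.0321  0.0626] miss 0.0006 topdepth [ 0.6234 -0.0321  0.067 ] sidedepth [ 0.6221 -0.0369  0.0665] top@z [ 0.6233 -0.032   0.0675] side@z [ 0.6216 -0.0381  0.0675]
[ 0.5849 -0.0025  0.0631] miss 0.0003 topdepth [ 0.5838 -0.0025  0.0675] sidedepth [ 0.5837 -0.0064  0.0662] top@z [ 0.5838 -0.0025  0.0675] side@z [ 0.5832 -0.008   0.0675]
[0.5406 0.0194 0.0636] miss 0.0005 topdepth [0.5399 0.0192 0.0691] sidedepth [0.5392 0.0154 0.0667] top@z [0.5402 0.0192 0.0675] side@z [0.5389 0.0144 0.0675]
[0.0492 0.0493 0.0487] 0.14678031418879403
[array([ 0.7001, -0.0751,  0.05  ]), array([0.4935, 0.0445, 0.055 ])]
axis yaw 149.93157839716383 keys 149.85928380441612
```

Pitch comes out at 49 mm and heights near 0.067, both as they should be. Approach at height with the fingers shut.

```bash
python3 -m pendant '[[0,0,0,0.9925,-0.6875,0,0.5],[0,0,0,0.9925,-0.6875,0,1],[0,0,0,0.9925,-0.6875,0,1],[0,0,0,0.9925,-0.6875,0,1],[0,0,0,0.9925,-0.6875,0,1],[0,0,0,0.9925,-0.6875,0,1],[0,0,0,0.9925,-0.6875,0,1],[0,0,0,0.9925,-0.6875,0,1],[0,0,0,0.9925,-0.6875,0,1],[0,0,0,0.9925,-0.6875,0,1],[0,0,0,0.9925,-0.6875,0,1],[0,0,0,0.9925,-0.6875,0,1]]' 20
python3 -m pendant '[[0,0,0,0.9925,-0.6875,0,1],[0,0,0,0.9925,-0.6875,0,1],[0,0,0,0.9925,-0.6875,0,1],[0,0,0,0.9925,-0.6875,0,1],[0,0,0,0.9925,-0.6875,0,1],[0,0,0,0.9925,-0.6875,0,1],[0,0,0,0.9925,-0.6875,0,1],[0,0,0,0.9925,-0.6875,0,1],[0,0,0,0.9925,-0.6875,0,1],[0,0,0,0.9925,-0.6875,0,1],[0,0,0,0.9925,-0.6875,0,1],[0,0,0,0.9925,-0.6875,0,1]]'
python3 -m pendant '[[0,0,0,0.9925,-0.6875,0,1],[0,0,0,0.9925,-0.6875,0,1],[0,0,0,0.9925,-0.6875,0,1],[0,0,0,0.9925,-0.6875,0,1],[0,0,0,0.9925,-0.6875,0,1],[0,0,0,0.9925,-0.6875,0,1],[0,0,0,0.9925,-0.6875,0,1],[0,0,0,0.9925,-0.6875,0,1],[0,0,0,0,0,0,1],[0,0,0,0,0,0,1]]'
```

```text
clock: 1.6
eef_pos: [0.3454, -0.4149, 0.2314]
tool_rot: [180.0, -0.0, 13.5]
ft_force: [0.0, -0.5, 1.7]
grip_width: 0.0003
grip_force: 0.0
clock: 3.1
eef_pos: [0.5384, -0.1989, 0.2313]
tool_rot: [180.0, -0.0, 13.5]
ft_force: [-0.3, -0.1, -0.5]
grip_width: -0.0002
grip_force: 0.0
clock: 4.35
eef_pos: [0.6666, -0.0564, 0.2311]
tool_rot: [-180.0, 0.0, 13.5]
ft_force: [0.0, -0.6, 0.9]
grip_width: 0.0002
grip_force: 0.0
```

```bash
python3 -m pendant '[[0,0,0,0,0,0.9,1],[0,0,0,0,0,1,1],[0,0,0,0,0,1,1],[0,0,0,0,0,1,1],[0,0,0,0,0,1,1],[0,0,0,0,0,1,1],[0,0,0,0,0,0.6,1],[0,0,0,0,0,0.4,1],[0,0,0,0,0,0,1]]'
python3 - <<'E'
from workcell import imaging
import cv2,numpy as np
o=[]
for n,(x,y) in(("top",(280,120)),("side",(290,190))):
    p,d=imaging.snapshot(n); c=cv2.resize(p[y:y+120,x:x+130,::-1],None,fx=3,fy=4.5 if 0 else 3,interpolation=cv2.INTER_CUBIC); o.append(c)
cv2.imwrite("pics/h1.png",np.hstack(o))
E
```

```text
clock: 5.48
eef_pos: [0.6665, -0.0564, 0.093]
tool_rot: [-180.0, 0.0, 13.5]
ft_force: [-0.3, 0.2, -0.6]
grip_width: 0.0002
grip_force: 0.0
```

View pics/h1.png

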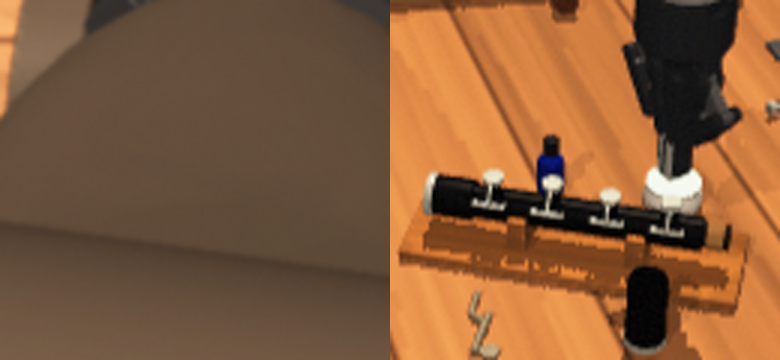

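The side view shows the shut fingertips at crop (674,177), about 25 mm over key 1. The top view is blocked by the arm. I use the known TCP to check the side camera's offset.

Run:
```python
import numpy as np
from cam import *
S=np.load("side0.npz")
for q in((674,177),(665,177),(682,177)): print(at_z(ray(S,290+(q[0]-390+.5)/3-.5,190+(q[1]+.5)/3-.5),.093))
```

```text
[ 0.66589849 -0.06036388  0.093     ]
[ 0.65909983 -0.05833328  0.093     ]
[ 0.67194145 -0.06216877  0.093     ]
```

Once its bias is removed, the side camera agrees with the top-camera positions. Press key 1.

```bash
python3 -m pendant '[[0,0,0,0.04,-0.06,0.6,1],[0,0,0,0,0,0.5,1],[0,0,0,0,0,0.1,1],[0,0,0,0,0,0.1,1],[0,0,0,0,0,0.1,1],[0,0,0,0,0,0.1,1],[0,0,0,0,0,0.05,1],[0,0,0,0,0,0,1]]'
python3 -m pendant '[[0,0,0,0,0,0.05,1],[0,0,0,0,0,0,1]]'
python3 -m pendant '[[0,0,0,0,0,0,1]]'
```

```text
clock: 6.58
eef_pos: [0.6672, -0.0551, 0.0624]
tool_rot: [180.0, -0.0, 13.5]
ft_force: [-1.4, 0.3, 2.5]
grip_width: 0.0002
grip_force: 1.4
clock: 6.82
eef_pos: [0.6673, -0.0551, 0.0615]
tool_rot: [180.0, -0.0, 13.5]
ft_force: [-2.0, -0.1, 5.8]
grip_width: -0.0001
grip_force: 2.7
clock: 6.95
eef_pos: [0.6672, -0.0551, 0.0615]
tool_rot: [180.0, -0.0, 13.5]
ft_force: [-2.2, 0.4, 4.6]
grip_width: 0.0001
grip_force: 2.5
```

```bash
python3 -m pendant '[[0,0,0,0,0,0.03,1],[0,0,0,0,0,0,1]]'
python3 - <<'E'
from workcell import imaging
import cv2
p,d=imaging.snapshot("side"); cv2.imwrite("pics/p1.png",cv2.resize(p[220:300,290:420,::-1],None,fx=6,fy=6,interpolation=cv2.INTER_CUBIC))
E
```

```text
clock: 7.2
eef_pos: [0.6676, -0.0552, 0.0612]
tool_rot: [180.0, -0.0, 13.5]
ft_force: [-1.5, 0.1, 7.8]
grip_width: 0.0
grip_force: 4.2
```

View pics/p1.png

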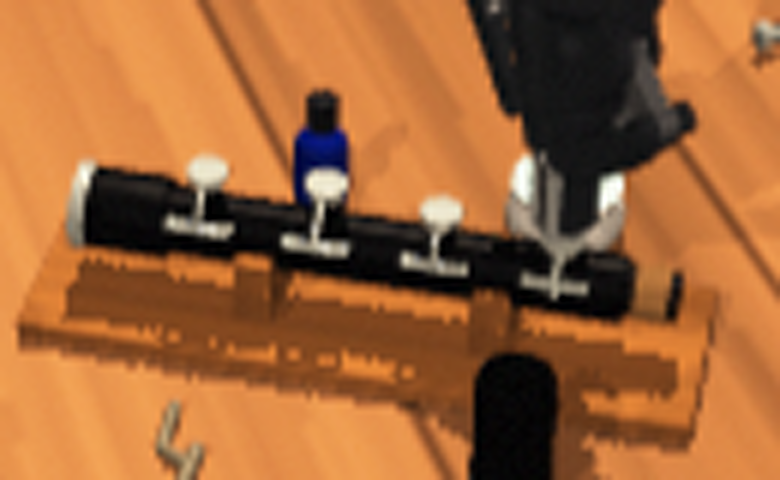

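Key 1 is shut: 7.8 N against the 3 N spring limit, with the tip centred and the joint not moved. Let it up and go on to key 2.

```bash
python3 -m pendant '[[0,0,0,0,0,-0.45,1],[0,0,0,0,0,-0.5,1],[0,0,0,0,0,0,1],[0,0,0,-0.63,-0.53,0,1],[0,0,0,-0.63,-0.53,0,1],[0,0,0,-0.63,-0.53,0,1],[0,0,0,0,0,0,1]]'
python3 -m pendant '[[0,0,0,0,0,0.4,1],[0,0,0,0,0,0.1,1],[0,0,0,0,0,0.1,1],[0,0,0,0,0,0.1,1],[0,0,0,0,0,0.1,1],[0,0,0,0,0,0.1,1],[0,0,0,0,0,0.05,1],[0,0,0,0,0,0,1],[0,0,0,0,0,0,1]]'
```

```text
clock: 8.12
eef_pos: [0.622, -0.0325, 0.0797]
tool_rot: [-180.0, 0.0, 13.5]
ft_force: [-0.0, -1.2, 0.1]
grip_width: 0.0004
grip_force: 0.0
clock: 9.25
eef_pos: [0.6232, -0.0331, 0.0613]
tool_rot: [180.0, -0.0, 13.5]
ft_force: [-2.1, -2.1, 11.1]
grip_width: 0.0
grip_force: 5.8
```

```bash
python3 -m pendant '[[0,0,0,0,0,-0.45,1],[0,0,0,0,0,-0.5,1],[0,0,0,0,0,0,1],[0,0,0,-0.52,-0.64,0,1],[0,0,0,-0.52,-0.64,0,1],[0,0,0,-0.52,-0.64,0,1],[0,0,0,0,0,0,1]]'
python3 -m pendant '[[0,0,0,0,0,0.4,1],[0,0,0,0,0,0.1,1],[0,0,0,0,0,0.1,1],[0,0,0,0,0,0.1,1],[0,0,0,0,0,0.1,1],[0,0,0,0,0,0.1,1],[0,0,0,0,0,0.03,1],[0,0,0,0,0,0,1],[0,0,0,0,0,0,1]]'
```

```text
clock: 10.12
eef_pos: [0.5822, -0.0018, 0.0797]
tool_rot: [-180.0, 0.1, 13.5]
ft_force: [-0.4, -0.9, -0.3]
grip_width: 0.0001
grip_force: 0.0
clock: 11.25
eef_pos: [0.584, -0.0029, 0.0614]
tool_rot: [180.0, -0.0, 13.5]
ft_force: [-1.3, -1.8, 7.5]
grip_width: 0.0002
grip_force: 3.5
```

```bash
python3 -m pendant '[[0,0,0,0,0,-0.43,1],[0,0,0,0,0,-0.5,1],[0,0,0,0,0,0,1],[0,0,0,-0.63,-0.52,0,1],[0,0,0,-0.63,-0.52,0,1],[0,0,0,-0.63,-0.52,0,1],[0,0,0,0,0,0,1]]'
python3 -m pendant '[[0,0,0,0,0,0.4,1],[0,0,0,0,0,0.1,1],[0,0,0,0,0,0.1,1],[0,0,0,0,0,0.1,1],[0,0,0,0,0,0.1,1],[0,0,0,0,0,0.1,1],[0,0,0,0,0,0.03,1],[0,0,0,0,0,0,1],[0,0,0,0,0,0,1]]'
```

```text
clock: 12.12
eef_pos: [0.538, 0.0194, 0.0797]
tool_rot: [-180.0, 0.1, 13.5]
ft_force: [0.4, -0.7, 1.1]
grip_width: -0.0003
grip_force: 0.0
clock: 13.25
eef_pos: [0.5398, 0.0187, 0.0613]
tool_rot: [180.0, -0.0, 13.5]
ft_force: [-1.7, -0.5, 5.5]
grip_width: -0.0
grip_force: 3.2
```

```bash
python3 -m pendant '[[0,0,0,0,0,0.02,1],[0,0,0,0,0,0,1]]'
python3 -m pendant '[[0,0,0,0,0,-0.45,1],[0,0,0,0,0,-0.5,1],[0,0,0,0,0,-1,1],[0,0,0,0,0,-1,1],[0,0,0,0,0,-1,1],[0,0,0,0,0,-1,1],[0,0,0,0,0,-1,1],[0,0,0,0,0,-1,1],[0,0,0,-1,0,-1,1],[0,0,0,-1,0,0,1],[0,0,0,0,0,0,1],[0,0,0,0,0,0,1]]'
python3 - <<'E'
from workcell import imaging
import cv2,numpy as np
p,d=imaging.snapshot("side"); c=p[190:320,260:440,::-1]; o=cv2.imread("pics/side0.png")[190:320,260:440]
f=lambda a:cv2.resize(a,None,fx=2.2,fy=2.2,interpolation=cv2.INTER_CUBIC)
cv2.imwrite("pics/end.png",np.hstack([f(o),f(c)]))
E
```

```text
clock: 13.5
eef_pos: [0.5396, 0.0188, 0.0611]
tool_rot: [-180.0, -0.0, 13.4]
ft_force: [-2.2, -0.0, 11.1]
grip_width: -0.0001
grip_force: 5.5
clock: 15.0
eef_pos: [0.5014, 0.0094, 0.22]
tool_rot: [180.0, -0.0, 13.4]
ft_force: [0.5, -0.4, 0.1]
grip_width: 0.0001
grip_force: 0.0
```

View pics/end.png

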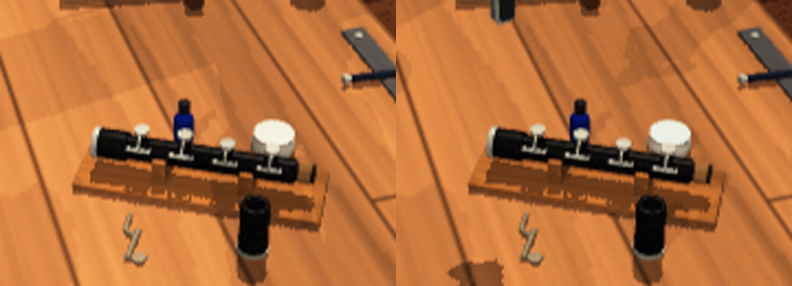

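The before (left) and after (right) views match: all four keys are up, with key 4 at (142,128) and (538,128). The joint and its neighbours have not moved and the hand is clear.

```bash
python3 -c "from workcell import ctrl; print(ctrl.finish_job())"
```

```text
the job is handed in; nothing more can be done
None
```

Done and handed in: all four keys were pressed shut in order from tenon to socket, peaking at about 11 N, with the tips about 1.2 cm over the key tops between keys; in the final side view all four were back up, the joint and the things near it looked unmoved, and the hand was clear after 15 s.

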